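Duplex bench filter: seat the fresh plate, draw out the used one

ROBOT

A 6-joint arm with a two-finger parallel gripper is mounted at the origin on the work surface; the furniture and walls round the work are solid. World frame = base frame: x ahead of the robot, y to its left, z up, the work surface at z = 0. Lengths are in m, angles in rad, forces in N, time in s.
With the tool pointing down it reaches from about 0.25 to 0.725 m from the base axis. Payload 4 kg.
Tool frame: the origin (TCP) lies at the very end of the fingers, on their centre line; the grasp point (between the pads) lies 19 mm behind it (bot.pinch_z is the distance from the TCP to the grasp point, in m); z points along the fingers, x is the direction in which the jaws open and shut, and the axes are right-handed (so a half turn about z gives the same grasp; the last joint's range is limited). The gripper opens to 85 mm and grips with 20 to 120 N. Pads are 22 mm wide; open, the fingers measure 114 mm over their backs; the gripper's body (76 mm by 85 mm) begins 54 mm behind the grasp point. The pads swing forward as they close: fully open they stand 13 mm farther back than shut.
Start: joints at [1.152, 0.241, 0.005, 1.335, 0, 1.571], TCP at [0.203, 0.457, 0.231] pointing down, gripper open.
Joint ranges: [-2.72, 2.72], [-1.05, 1.87], [-1.09, 1.28], [-1.99, 2.15], [-1.42, 1.44], [-3.14, 3.14]. Speed limits (rad/s): [2.79, 2.79, 3.14, 3.14, 3.14, 3.14].

INTERFACE

Orientations are given as a unit quaternion [x, y, z, w].
In Python, from workcell import bot gives the robot as it stands. The module is installed in compiled form; this text tells all that it offers.
- The arm moves only by the shell command python3 -m inch 'ROWS'. ROWS is JSON, a list of rows, each a list of 7 numbers: the shift along the tool's x, y, z scaled (see below), then the turn, a rotation vector about the tool's x, y, z scaled (see below), then the gripper command: -1 is fully open, 1 is shut, values between are in proportion. In form: [[x, y, z, wx, wy, wz, gripper], ...]. A call has exactly 8 rows; each row shifts and turns the commanded pose from where the row before left it, along the tool's axes as they then stand; what a row does not reach is not made up. The controller multiplies each number of a shift by 2.5 cm and each number of a turn by 180 degrees. A row lasts 1/10 s, in which the tool goes at most 50 mm and 8.59 degrees, less where a joint would pass 70% of its speed; a pose out of reach is approached as far as the arm can. A call with a number of a shift or a turn outside -1 to 1 is refused whole. A call with a gripper value outside its range is refused whole. The fingers move at their own pace and stop on an object; the grip force is fixed at half the most. Time passes only in rows, so rows that do not move let the fingers close, or fill a call up. It gives the time, the measured TCP pose, the force and the opening at its end, in the units of the state.
- bot.get_obs(): the state, without advancing time (a new reading comes with each control period).
- bot.camera(name): name is "scene" or "top"; returns (picture, depth): 480x640x3 uint8, blue, green, red; 480x640 float32, m along the optical axis (not along the pixel's ray), 0 where there is no reading.
- bot.get_calibration(name): a dict with "vfov" (degrees; the focal length in pixels is half the picture's height over the tangent of half this angle, whatever the lens; pixels are square), "cx", "cy" (the principal point, pixels), "dist_coeffs" ([k1, k2, p1, p2, k3] as OpenCV has them; the pictures are not rectified), "R" (3x3) and "t" (3): a world point X has camera coordinates R X + t. Camera axes: x right, y down, z forward; pixel columns grow to the right and rows downward; lengths in m; the calibration is good to about 2 mm. A picture is of the moment at which its call begins. get_calibration takes no time and is no camera call.
- bot.job_done(): hands the job in, once; it reports no verdict.
The state is a dict: "clock": time; "joint_pos": joint angles; "joint_vel": joint speeds; "tau": joint torques, N m; "eef_pos": TCP position; "tool_rot": TCP orientation; "ft_force": force on the tool from outside, world axes, zero at the start; "ft_torque": the same for the moment, N m; "grip_width": finger opening in m.
Only numpy, scipy, OpenCV 4.12 (cv2) and the standard library are available. Lean on these libraries where they do the work, as an engineer would, in place of code of your own. Each camera call takes 0.05 s, during which the arm holds its last target.

TASK

The bench air filter has two bays: in the one whose blue flap stands open, a fresh filter plate (green tab) sits proud, so first press it down until its flange lies level on the bay's top and no air can slip past. Then lift the other bay's blue flap right back so that it stays open, draw the used plate (orange tab) straight up out of its slot and carry it over the pale tray, leaving the flap open and the fresh plate home. Finish while still holding the used plate in the gripper, upright and still about a hand's breadth above the tray, for inspection with its dust falling into the tray; do not disturb the spray bottle, label stack or loose cap, or shove the tray.

Things in the scene. Friction and masses are not known exactly. Their poses are not given: they have to be found in the camera images.
- filter_unit: The whole fixed unit: dark plinth 150 x 215 x 25 mm with the two bays on it and behind them (+x) the blower box, 104 mm high, to 147 mm from the origin. Origin: on the table under the middle between the bays; x from front to back.
- bay_new: The bay with the fresh plate: light-grey box 120 (x) x 92 (y) x 95 mm on the filter unit's plinth, its flap standing open. Fixed. Origin: centre of its underside, 25 mm above the table; its flat top is 95 mm above the origin (120 mm above the table). x points from its front (robot side) to its hinge side, z up. The bays stand side by side, 96 mm between centres; which is left varies.
- bay_old: The bay with the used plate: the same box, its flap shut. Origin and axes as for bay_new.
- bay_new_slot (a point): Middle of the slot's mouth in the top of bay_new (54 x 14 mm, long side along the bay's x, 86 mm deep).
- bay_old_slot (a point): Middle of the slot's mouth in the top of bay_old (same size).
- fresh_plate: Fresh filter plate, white, green tab, 120 g, loose. Flange 64 (x) x 26 (y) x 4 mm; below it a frame 50 x 10 x 80 mm in the slot, 2 mm play; on its middle the pull tab 30 x 12 x 24 mm. Origin: middle of the flange's underside; z up, x along the slot. It sits 10 mm too high on two black catches under the flange's ends; each yields to 3.5 N, sinks into the bay's top and stays down.
- fresh_plate_tab_top (a point): Middle of the top face of the green tab, 28 mm above the plate's origin: the place to press.
- used_plate: Used filter plate: white frame, grey-brown pleats, orange tab; sizes and origin as the fresh plate, 80 to 170 g, loose. It hangs fully home in bay_old under the shut flap, its flange on the bay's top. Take it by the 12 mm thick tab (fingers closing along the plate's y); the fingertips can go down to the flange, whose top is 4 mm above the bay's top.
- used_plate_tab_top (a point): Middle of the top face of the orange tab, 28 mm above that plate's origin.
- used_plate_foot (a point): Middle of the used plate's lower edge, 80 mm below that plate's origin.
- flap_old (a joint): Angle of the flap over the used plate: 0 shut, 1.57 upright, 1.9 laid back against its stop. Stiff friction hinge: it takes about 2 N at the handle and stays at whatever angle it is left.
- flap_old_handle (a point): Middle of that flap's handle: a round steel bar 10 mm thick, 58 mm long, along the bay's y, on a post at each end 38 mm before the flap's front. Shut, it is 24 mm above the bay's top and 76 mm in front of the slot's middle (16 mm beyond the bay's front). It moves with the flap and may turn between the fingers. The flap is a blue hood 80 x 72 mm, 36 mm high.
- flap_old_hinge (a point): Middle of that flap's hinge axis (along the bay's y), 42 mm behind the slot's middle and 4 mm above the bay's top; the handle moves on a circle of 120 mm round it, up and back toward the bay's +x.
- flap_new (a joint): Angle of the flap over the fresh plate, standing open at the start (1.75 to 1.9); same kind of flap. It may be left so.
- tray: Pale moulded tray 150 (x) x 395 (y) x 27 mm, open on top, inner floor 2 mm, loose, 240 g. Origin: centre of its underside.
- sprayer: Spray bottle with red head, 289 mm high, 91 mm thick, standing left of the filter unit. Origin: centre of its foot. Bystander.
- labels: Stack of pink seal labels, 88 x 105 x 9 mm, lying left of the unit. Origin: centre of its underside. Bystander.
- loose_cap: White screw cap, 47 mm across, 14 mm high, on the table in front of the unit. Origin: centre of its underside. Bystander.
There are look-alikes about, which are no part of the job. What is shaped like the fresh_plate but purple is not meant.

How it is judged:
By the outcome, as a careful person would: the job done as asked, in the order asked, and still so for the second after the job is handed in, while the arm keeps its last pose, push and grip.
It also fails if it takes over 64 s, if anything falls off the work surface, if the arm or the gripper's body presses on something with over 40 N, if the wrist force passes 120 N, or if a joint passes its speed limit or range.

## Working session

There is one attempt and no reset: what is moved stays moved. The work goes in short steps, Python scripts to look and compute and a shell command to move; the robot and the scene stay as the last step left them, time stands still between calls to the robot, and variables do not carry over. Pictures are saved under pics/ and viewed, and the job is handed in when it is done.

```bash
mkdir -p pics
python3 - <<'E'
from workcell import bot
import cv2,numpy as np
o=bot.get_obs();print({k:np.round(v,3) for k,v in o.items()},bot.pinch_z)
for n in("scene","top"):
    p,d=bot.camera(n);cv2.imwrite(f"pics/{n}0.png",p);np.save(f"{n}0.npy",d);c=bot.get_calibration(n);print(n,c)
E
```

```text
{'clock': np.float64(0.0), 'joint_pos': array([1.152, 0.241, 0.004, 1.335, 0.   , 1.571]), 'joint_vel': array([ 0.   ,  0.   ,  0.002,  0.001,  0.   , -0.   ]), 'tau': array([-0.0000e+00, -3.7232e+01,  2.5241e+01,  1.7000e-02,  0.0000e+00,
       -0.0000e+00]), 'eef_pos': array([0.203, 0.456, 0.23 ]), 'tool_rot': array([ 0.839,  0.545, -0.001,  0.001]), 'ft_force': array([-0.39 ,  0.26 ,  0.425]), 'ft_torque': array([-0.037, -0.008, -0.007]), 'grip_width': np.float64(0.085)} 0.0187
scene {'vfov': 55.47815675041054, 'cx': 323.6894187644795, 'cy': 232.0119549257572, 'dist_coeffs': array([-0.01930147,  0.        ,  0.        ,  0.        ,  0.        ]), 'R': array([[ 0.58192405, -0.81291744,  0.02301385],
       [-0.48106141, -0.36690711, -0.79621548],
       [ 0.65570139,  0.45226586, -0.60457528]]), 't': array([-0.25552521,  0.40022782,  0.90051847])}
top {'vfov': 42.9796386626345, 'cx': 313.7388205023193, 'cy': 233.79428646091344, 'dist_coeffs': array([0.01605213, 0.        , 0.        , 0.        , 0.        ]), 'R': array([[-0.06108235, -0.99811863, -0.0053061 ],
       [-0.97265505,  0.06071579, -0.22417791],
       [ 0.22407832, -0.00853231, -0.97453379]]), 't': array([0.11351264, 0.59867599, 1.43536906])}
```

View pics/scene0.png

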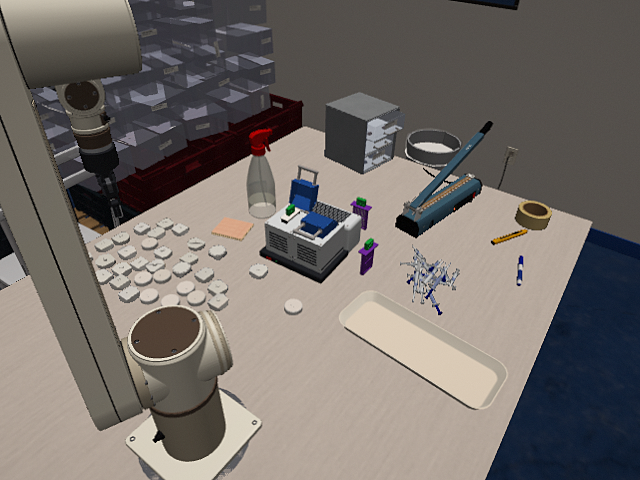

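View pics/top0.png

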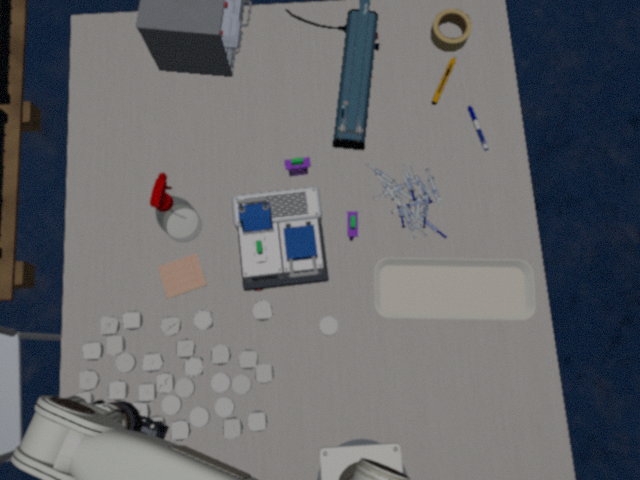

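The fresh plate's green tab is at about top (260,246) and scene (291,210), in the left bay with the open flap. The shut flap is at top (300,240). Two things could be mistaken for the fresh plate, the purple look-alikes standing at top (298,164) and (352,224), and neither is in a bay. I'll check with close crops.

```bash
cat > h.py <<'E'
from workcell import bot
import cv2,numpy as np
def K(n):
    c=bot.get_calibration(n);f=240/np.tan(np.radians(c['vfov']/2))
    return np.array([[f,0,c['cx']],[0,f,c['cy']],[0,0,1]]),c['dist_coeffs'],c['R'],c['t']
def ray(n,uv):
    k,d,R,t=K(n);p=cv2.undistortPoints(np.array(uv,float).reshape(-1,1,2),k,d).reshape(-1,2)
    return -R.T@t,(np.c_[p,np.ones(len(p))]@R)
def plane(n,uv,z):
    o,r=ray(n,uv);return o+r*((z-o[2])/r[:,2])[:,None]
def depth_pts(n,uv,D):
    o,r=ray(n,uv);uv=np.array(uv).astype(int).reshape(-1,2);return o+r*D[uv[:,1],uv[:,0]][:,None]
def proj(n,X):
    k,d,R,t=K(n);return cv2.projectPoints(np.array(X,float).reshape(-1,3),cv2.Rodrigues(R)[0],t,k,d)[0].reshape(-1,2)
def cloud(n,D):
    v,u=np.mgrid[0:480,0:640];uv=np.c_[u.ravel(),v.ravel()]
    return depth_pts(n,uv,D).reshape(480,640,3)
E
python3 - <<'E'
import cv2
a=cv2.imread('pics/scene0.png')[150:290,240:380];b=cv2.imread('pics/top0.png')[150:300,220:370]
cv2.imwrite('pics/c1.png',cv2.resize(a,(560,560),interpolation=cv2.INTER_CUBIC));cv2.imwrite('pics/c2.png',cv2.resize(b,(600,600),interpolation=cv2.INTER_CUBIC))
E
```

```text
(no output)
```

View pics/c1.png

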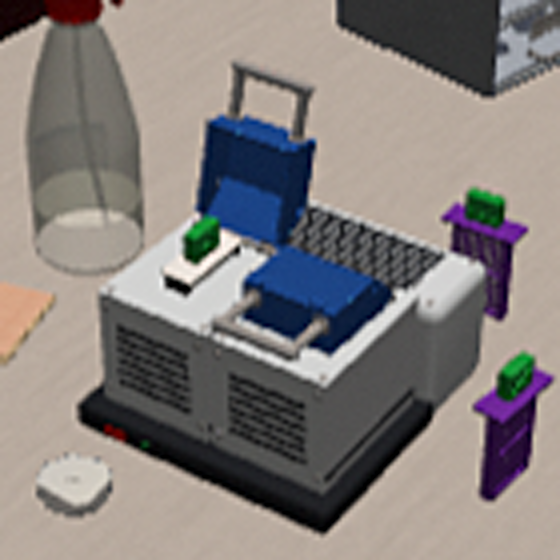

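View pics/c2.png

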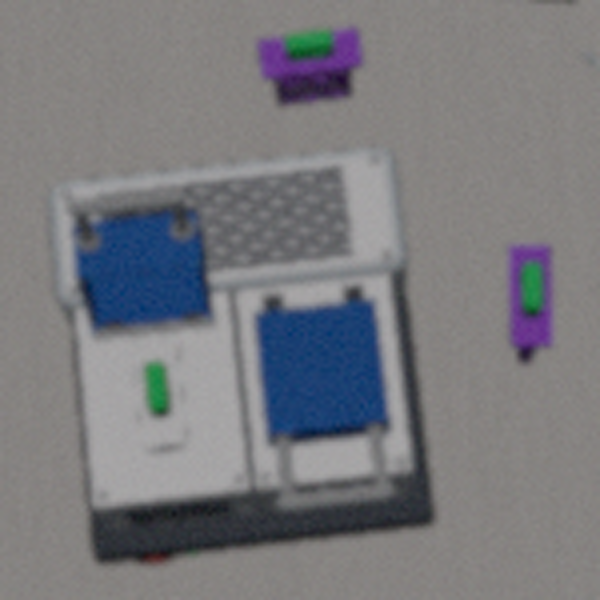

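The crop confirms it: the green tab in the left bay has a white flange, standing proud with a black catch visible. Both look-alikes are purple. The old flap's handle bar is at top ≈(303,272). Next I'll measure positions.

Run:
```python
from h import *
t=cv2.imread('pics/top0.png');s=cv2.imread('pics/scene0.png')
def cents(im,lo,hi,box):
    m=cv2.inRange(cv2.cvtColor(im,cv2.COLOR_BGR2HSV),lo,hi);x0,y0,x1,y1=box
    mm=np.zeros_like(m);mm[y0:y1,x0:x1]=m[y0:y1,x0:x1];return mm
g=cents(t,(45,100,40),(80,255,255),(245,230,275,260));v,u=np.nonzero(g);print('green top',u.mean(),v.mean(),len(u),plane('top',[[u.mean(),v.mean()]],.152))
g2=cents(s,(45,100,40),(80,255,255),(275,190,305,225));v,u=np.nonzero(g2);print('green scene',u.mean(),v.mean(),len(u))
a,ra=ray('top',[[np.nonzero(g)[1].mean(),np.nonzero(g)[0].mean()]]);b,rb=ray('scene',[[u.mean(),v.mean()]])
A=np.c_[ra[0],-rb[0]];x=np.linalg.lstsq(A,b-a,rcond=None)[0];print('tri',a+ra[0]*x[0],b+rb[0]*x[1])
bl=cents(t,(100,120,40),(125,255,255),(280,215,325,265));r=cv2.minAreaRect(cv2.findNonZero(bl));print(r);bx=cv2.boxPoints(r);print(bx);P=plane('top',bx,.156);print(P,P.mean(0))
D=np.load('top0.npy');C=cloud('top',D)
for uv in [(300,240),(260,246),(270,262),(303,272),(300,267),(255,215),(310,205),(455,290),(329,325)]: print(uv,C[uv[1],uv[0]].round(4))
# bay top points from depth: z .11-.13
m=(abs(C[...,2]-.120)<.004);v,u=np.nonzero(m);pts=C[m];print(len(pts))
r=cv2.minAreaRect(pts[:,:2].astype(np.float32)*1000);print('baytop',r,cv2.boxPoints(r))
m=(abs(C[...,2]-.104)<.006);pts=C[m];print('d',D.min(),len(pts))
h=cents(t,(0,0,0),(1,1,1),(0,0,1,1))
# tray
tm=(C[...,2]>.015)&(C[...,2]<.035);tm[:, :370]=0;tm[:250]=0;tm[330:]=0;tm[:,545:]=0;pts=C[tm];r=cv2.minAreaRect(pts[:,:2].astype(np.float32)*1000);print('tray',r)
```

```text
green top 258.7708333333333 246.58333333333334 48 [[0.56288832 0.20598104 0.152     ]]
green scene 290.3809523809524 208.84126984126985 63
tri [0.56364274 0.20627941 0.14847007] [0.56284238 0.20713671 0.14837148]
((300.017822265625, 241.91917419433594), (32.19057083129883, 28.735973358154297), 83.9909896850586)
[[284.04385 227.41643]
 [312.62192 224.40822]
 [315.9918  256.42194]
 [287.41373 259.4301 ]]
[[0.6038566  0.14511637 0.156     ]
 [0.60690114 0.07836065 0.156     ]
 [0.53075886 0.0752263  0.156     ]
 [0.52782005 0.14118278 0.156     ]] [0.56733416 0.10997152 0.156     ]
(300, 240) [0.57   0.1096 0.1636]
(260, 246) [0.5629 0.2026 0.1577]
(270, 262) [0.5307 0.1837 0.1219]
(303, 272) [0.4965 0.1071 0.1559]
(300, 267) [0.5137 0.1138 0.1256]
(255, 215) [0.6249 0.2071 0.2044]
(310, 205) [0.6678 0.0814 0.1068]
(455, 290) [ 0.4529 -0.2711 -0.0005]
(329, 325) [0.3836 0.0524 0.0167]
2010
baytop ((579.20361328125, 248.49758911132812), (541.0253295898438, 1019.7208862304688), 84.84767150878906) [[  47.110184   24.865417]
 [1062.7108    -66.70953 ]
 [1111.297     472.12976 ]
 [  95.69641   563.7047  ]]
d 0.0 2322
tray ((455.6419677734375, -263.3293762207031), (398.3038024902344, 151.25328063964844), 85.60857391357422)
```

Run:
```python
from h import *
D=np.load('top0.npy');C=cloud('top',D)
box=(C[...,0]>.42)&(C[...,0]<.75)&(C[...,1]>.02)&(C[...,1]<.30)
m=box&(abs(C[...,2]-.120)<.005)&(C[...,0]<.63)
m=cv2.morphologyEx(m.astype(np.uint8),cv2.MORPH_OPEN,np.ones((2,2)))>0
p=C[m];r=cv2.minAreaRect((p[:,:2]*1000).astype(np.float32));print('baytop',r,np.median(p[:,2]));print(cv2.boxPoints(r))
m=box&(abs(C[...,2]-.104)<.005)&(C[...,0]>.6);p=C[m];print('blower',cv2.minAreaRect((p[:,:2]*1000).astype(np.float32)))
s=cv2.imread('pics/scene0.png');Ds=np.load('scene0.npy');Cs=cloud('scene',Ds)
m=(Cs[...,0]>.42)&(Cs[...,0]<.63)&(Cs[...,1]>.02)&(Cs[...,1]<.30)&(abs(Cs[...,2]-.12)<.005)
m=cv2.morphologyEx(m.astype(np.uint8),cv2.MORPH_OPEN,np.ones((2,2)))>0
p=Cs[m];print('baytop scene',cv2.minAreaRect((p[:,:2]*1000).astype(np.float32)),np.median(p[:,2]))
# handle bar
for n,c in(('top',C),('scene',Cs)):
    m=(c[...,0]>.45)&(c[...,0]<.515)&(c[...,1]>.05)&(c[...,1]<.16)&(c[...,2]>.138)&(c[...,2]<.158);p=c[m];print(n,'handle',len(p),p.mean(0),p.min(0),p.max(0))
# flap_new handle
for n,c in(('top',C),('scene',Cs)):
    m=(c[...,0]>.55)&(c[...,0]<.75)&(c[...,1]>.15)&(c[...,1]<.30)&(c[...,2]>.19);p=c[m];print(n,'flapnew',len(p),p.min(0),p.max(0))
```

```text
baytop ((448.9134521484375, 149.06698608398438), (368.54522705078125, 191.17857360839844), 3.0892391204833984) 0.12109864946978177
[[259.7572   234.58669 ]
 [270.06006   43.68592 ]
 [638.0697    63.547287]
 [627.76685  254.44806 ]]
blower ((656.6665649414062, 162.6583251953125), (110.87684631347656, 212.2627410888672), 3.2554776668548584)
baytop scene ((159.46034240722656, -91.02581787109375), (1090.30224609375, 219.7109375), 31.30547523498535) 0.11966439404401003
top handle 164 [0.49709718 0.10728549 0.15309372] [0.48783018 0.07285691 0.14478676] [0.51465569 0.13972651 0.15798858]
scene handle 123 [0.49229411 0.10448684 0.15106436] [0.48280858 0.07308125 0.14529818] [0.5148007  0.13958042 0.15582836]
top flapnew 586 [0.61666745 0.17382922 0.19035944] [0.65845258 0.24603946 0.24741225]
scene flapnew 276 [0.61190372 0.17222939 0.19038021] [0.65154576 0.24603291 0.24203343]
```

```bash
cat >> h.py <<'E'
from scipy.spatial.transform import Rotation as Ro
def to(X,yaw=None):
    o=bot.get_obs();R=Ro.from_quat(o['tool_rot']);M=R.as_matrix()
    print('t',round(float(o['clock']),2),'pos',o['eef_pos'].round(4),'xaxis deg',np.degrees(np.arctan2(M[1,0],M[0,0])).round(2),'z',M[:,2].round(3),'f',o['ft_force'].round(1),'w',o['grip_width'].round(4),'q',o['joint_pos'].round(2))
    if X is not None: print('shift units',(R.inv().apply(np.array(X)-o['eef_pos'])/.025).round(3))
E
python3 -m inch '[[0,0,0,0,0,0.04375,1],[0,0,0,0,0,0.04375,1],[0,0,0,0,0,0.04375,1],[0,0,0,0,0,0.04375,1],[0,0,0,0,0,0.04375,1],[0,0,0,0,0,0.04375,1],[0,0,0,0,0,0.04375,1],[0,0,0,0,0,0.04375,1]]'
python3 -c "
from h import *
to([.563,.2065,.19]);print(plane('top',[[180,222],[329,325]],0.0))"
```

```text
clock: 0.9
eef_pos: [0.2032, 0.4564, 0.2307]
tool_rot: [1.0, 0.023, -0.0, 0.001]
ft_force: [-0.3, 0.4, -0.6]
grip_width: 0.0002Traceback (most recent call last):
  File "<string>", line 3, in <module>
    to([.563,.2065,.19]);print(plane('top',[[180,222],[329,325]],0.0))
    ~~^^^^^^^^^^^^^^^^^^
  File "h.py", line 21, in to
    print('t',round(float(o['clock']),2),'pos',o['eef_pos'].round(4),'xaxis deg',np.degrees(np.arctan2(M[1,0],M[0,0])).round(2),'z',M[:,2].round(3),'f',o['ft_force'].round(1),'w',o['grip_width'].round(4),'q',o['joint_pos'].round(2))
                                                                                                                                                                                   ^^^^^^^^^^^^^^^^^^^^^
AttributeError: 'float' object has no attribute 'round'
```

```bash
sed -i "s/o\['grip_width'\].round(4)/round(float(o['grip_width']),4)/" h.py
python3 -c "
from h import *
to([.563,.2065,.19]);print(plane('top',[[180,222],[329,325]],0.0))"
```

```text
t 0.9 pos [0.2032 0.4564 0.2307] xaxis deg 2.68 z [-0.001 -0.001 -1.   ] f [-0.3  0.4 -0.6] w 0.0002 q [1.15 0.24 0.   1.34 0.   2.68]
shift units [13.911 10.657  1.633]
[[0.67318933 0.42012737 0.        ]
 [0.3848508  0.05203467 0.        ]]
```

```bash
python3 -m inch '[[0.6,0.9,0,0,0,0,1],[0.6,0.9,0,0,0,0,1],[0.7,0.9,0,0,0,0,1],[0.8,0.9,0,0,0,0,1],[0.8,0.8,0,0,0,0,1],[0.8,0.8,0,0,0,0,1],[0.9,0.7,0,0,0,0,1],[0.9,0.7,0,0,0,0,1]]'
python3 -m inch '[[1,0.7,0,0,0,0,1],[1,0.6,0,0,0,0,1],[1,0.6,0,0,0,0,1],[1,0.6,0,0,0,0,1],[1,0.5,0,0,0,0,1],[1,0.5,0,0,0,0,1],[0.9,0.3,0,0,0,0,1],[0.6,0.2,0,0,0,0,1]]'
python3 -c "
from h import *
to([.563,.2065,.19])"
```

```text
clock: 1.7
eef_pos: [0.3648, 0.299, 0.231]
tool_rot: [1.0, 0.026, -0.0, 0.0]
ft_force: [-0.7, 0.4, 0.5]
grip_width: 0.0002
clock: 2.5
eef_pos: [0.558, 0.209, 0.2303]
tool_rot: [1.0, 0.026, -0.001, 0.0]
ft_force: [-0.8, -0.3, -1.3]
grip_width: -0.0002
t 2.5 pos [0.558  0.209  0.2303] xaxis deg 2.93 z [-0.001 -0.001 -1.   ] f [-0.8 -0.3 -1.3] w -0.0002 q [ 0.36  0.44  0.28  1.42 -0.    1.88]
shift units [0.198 0.109 1.613]
```

```bash
python3 -m inch '[[0,0,0,0,0,0,1],[0,0.1,0.4,0,0,0,1],[0,0,0.5,0,0,0,1],[0,0,0.6,0,0,0,1],[0,0,0.5,0,0,0,1],[0,0,0.3,0,0,0,1],[0,0,0.1,0,0,0,1],[0,0,0,0,0,0,1]]'
python3 -c "
from h import *
to([.563,.2065,.158])
for n in('scene','top'):
    p,d=bot.camera(n);c=p[150:290,240:380] if n=='scene' else p[170:290,220:340];cv2.imwrite('pics/p1%s.png'%n,cv2.resize(c,(560,560),interpolation=cv2.INTER_CUBIC))"
```

```text
clock: 3.3
eef_pos: [0.5565, 0.2076, 0.171]
tool_rot: [1.0, 0.026, -0.0, 0.0]
ft_force: [0.6, -0.3, 0.2]
grip_width: 0.0003
t 3.3 pos [0.5565 0.2076 0.171 ] xaxis deg 3.02 z [-0.001 -0.    -1.   ] f [ 0.6 -0.3  0.2] w 0.0003 q [0.36 0.46 0.16 1.27 0.   1.87]
shift units [0.257 0.056 0.519]
```

View pics/p1scene.png

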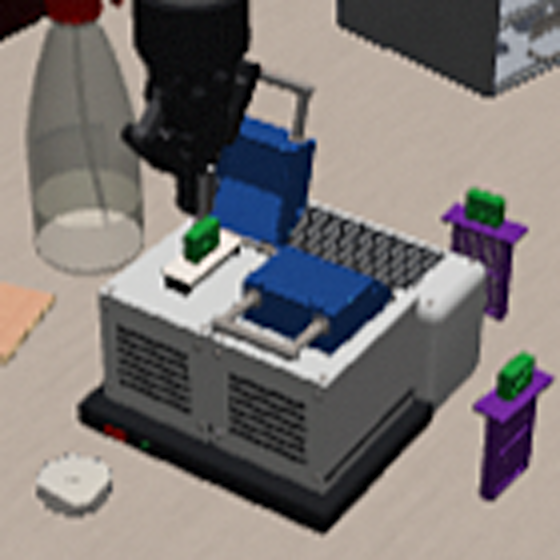

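The fingertip (crop ≈(200,212)) is right above the green tab (≈(202,225)). Now I'll press.

```bash
python3 -m inch '[[0.25,0.05,0,0,0,0,1],[0,0,0.2,0,0,0,1],[0,0,0.2,0,0,0,1],[0,0,0.1,0,0,0,1],[0,0,0.1,0,0,0,1],[0,0,0.1,0,0,0,1],[0,0,0,0,0,0,1],[0,0,0,0,0,0,1]]'
python3 -m inch '[[0,0,0.1,0,0,0,1],[0,0,0.1,0,0,0,1],[0,0,0,0,0,0,1],[0,0,0,0,0,0,1],[0,0,0,0,0,0,1],[0,0,0,0,0,0,1],[0,0,0,0,0,0,1],[0,0,0,0,0,0,1]]'
python3 -c "
from h import *
to([.563,.2065,.148])"
```

```text
clock: 4.2
eef_pos: [0.5635, 0.2065, 0.1544]
tool_rot: [1.0, 0.026, 0.001, -0.0]
ft_force: [-1.2, -1.8, 5.3]
grip_width: 0.0001
clock: 5.0
eef_pos: [0.5634, 0.2065, 0.1492]
tool_rot: [1.0, 0.026, 0.0, -0.0]
ft_force: [-0.4, -1.0, 4.9]
grip_width: -0.0003
t 5.0 pos [0.5634 0.2065 0.1492] xaxis deg 3.0 z [ 0.001  0.    -1.   ] f [-0.4 -1.   4.9] w -0.0003 q [ 0.35  0.48  0.14  1.23 -0.    1.87]
shift units [-0.014  0.001  0.047]
```

```bash
python3 -m inch '[[0,0,0.1,0,0,0,1],[0,0,0.1,0,0,0,1],[0,0,0.1,0,0,0,1],[0,0,0,0,0,0,1],[0,0,0,0,0,0,1],[0,0,0,0,0,0,1],[0,0,0,0,0,0,1],[0,0,0,0,0,0,1]]'
```

```text
clock: 5.8
eef_pos: [0.5631, 0.2064, 0.1479]
tool_rot: [1.0, 0.026, 0.002, -0.001]
ft_force: [-12.1, -5.1, 33.5]
grip_width: 0.0002
```

```bash
python3 -m inch '[[0,0,-0.4,0,0,0,1],[0,0,-0.6,0,0,0,1],[0,0,-0.8,0,0,0,1],[0,0,-0.8,0,0,0,1],[-1,0.5,-0.4,0,0,0,1],[-1,1,0,0,0,0,-0.3],[-0.5,1,0,0,0,0,-0.3],[0,0,0,0,0,0,-0.3]]'
python3 -c "
from h import *
to([.492,.1065,.2])
for n in('scene','top'):
    p,d=bot.camera(n);cv2.imwrite('pics/p2%s.png'%n,p);np.save(n+'2.npy',d);c=p[150:290,240:380];cv2.imwrite('pics/p2%sc.png'%n,cv2.resize(c,(560,560),interpolation=cv2.INTER_CUBIC))"
```

```text
clock: 6.6
eef_pos: [0.502, 0.1387, 0.2158]
tool_rot: [1.0, 0.025, -0.001, 0.001]
ft_force: [0.4, -0.6, -0.3]
grip_width: 0.0431
t 6.6 pos [0.502  0.1387 0.2158] xaxis deg 2.87 z [-0.003 -0.001 -1.   ] f [ 0.4 -0.6 -0.3] w 0.0431 q [ 0.27  0.29  0.03  1.31 -0.    1.79]
shift units [-0.462  1.266  0.633]
```

View pics/p2scenec.png

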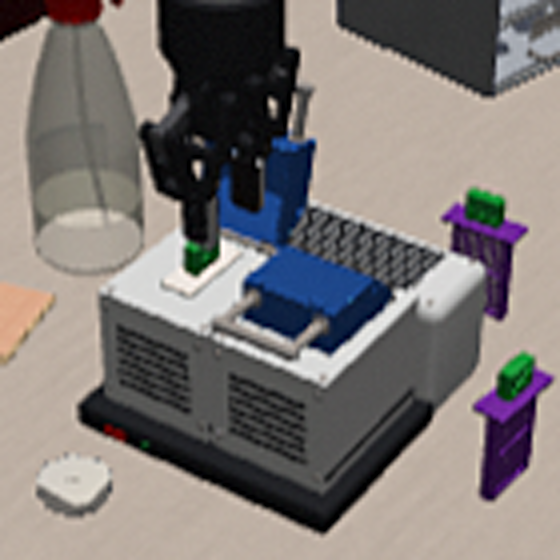

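The fresh plate's white flange at crop (205,270) now lies flat on the top, and the black catch is gone. Next I'll pin down the handle by triangulation.

Run:
```python
from h import *
t=[[303.6,272.8]];s=[[303.9,234.9]]
print(plane('top',t,.146),plane('scene',s,.146))
for n in('top','scene'):
  print(n,proj(n,[[.492,.1065,.144],[.490,.1355,.144],[.494,.0775,.144]]).round(1))
p=cv2.imread('pics/top0.png')[255:285,280:325];cv2.imwrite('pics/c3.png',cv2.resize(p,(720,480),interpolation=cv2.INTER_NEAREST))
```

```text
[[0.49615764 0.10597006 0.146     ]] [[0.49364276 0.10633437 0.146     ]]
top [[303.5 274.7]
 [291.  276.4]
 [316.  273.1]]
scene [[303.5 235.8]
 [294.2 232.1]
 [312.9 239.6]]
```

View pics/c3.png

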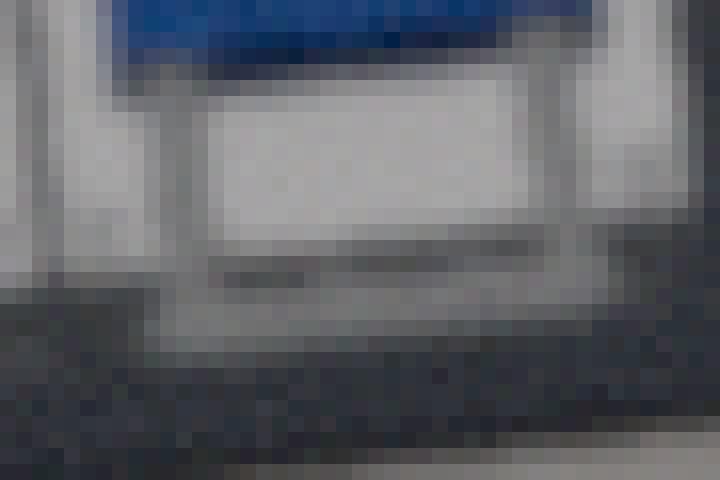

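```bash
python3 -m inch '[[-0.3,0.5,0,0,0,0,0.35],[0,0.5,0,0,0,0,0.35],[0,0.3,0,0,0,0,0.35],[0,0,0.3,0,0,0,0.35],[0,0,0.3,0,0,0,0.35],[0,0,0,0,0,0,0.35],[0,0,0,0,0,0,0.35],[0,0,0,0,0,0,0.35]]'
python3 -c "
from h import *
to([.494,.1065,.129])"
```

```text
clock: 7.5
eef_pos: [0.4984, 0.1083, 0.2013]
tool_rot: [1.0, 0.026, 0.0, -0.0]
ft_force: [0.5, 0.5, 0.2]
grip_width: 0.0279
t 7.5 pos [0.4984 0.1083 0.2013] xaxis deg 3.03 z [ 0.  0. -1.] f [0.5 0.5 0.2] w 0.0279 q [ 0.21  0.28 -0.03  1.27  0.    1.73]
shift units [-0.178  0.063  2.892]
```

```bash
python3 -m inch '[[-0.18,0.06,0.3,0,0,0,0.35],[0,0,0.5,0,0,0,0.35],[0,0,0.5,0,0,0,0.35],[0,0,0.4,0,0,0,0.35],[0,0,0.3,0,0,0,0.35],[0,0,0,0,0,0,0.35],[0,0,0,0,0,0,0.35],[0,0,0,0,0,0,0.35]]'
python3 -c "
from h import *
to([.494,.1065,.129])
for n in('scene','top'):
    p,d=bot.camera(n);c=p[150:290,240:380];cv2.imwrite('pics/p3%sc.png'%n,cv2.resize(c,(560,560),interpolation=cv2.INTER_CUBIC))"
```

```text
clock: 8.3
eef_pos: [0.4943, 0.1064, 0.1519]
tool_rot: [1.0, 0.026, 0.001, -0.0]
ft_force: [-0.5, -0.4, 1.1]
grip_width: 0.0278
t 8.3 pos [0.4943 0.1064 0.1519] xaxis deg 3.01 z [ 0.001  0.    -1.   ] f [-0.5 -0.4  1.1] w 0.0278 q [ 0.21  0.3  -0.13  1.14 -0.    1.73]
shift units [-0.014 -0.005  0.915]
```

View pics/p3scenec.png

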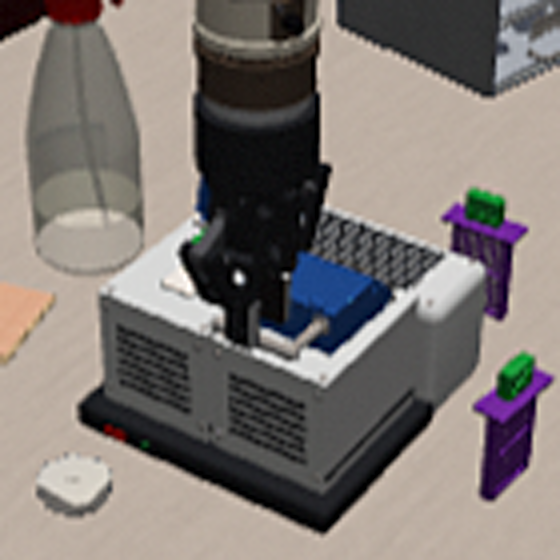

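The front fingertip (crop ≈(240,345)) is before the bar and the rear one (≈(275,320)) is between the bar and the hood. I'll go down and close.

```bash
python3 -m inch '[[0,0,0.3,0,0,0,0.35],[0,0,0.3,0,0,0,0.35],[0,0,0.25,0,0,0,0.35],[0,0,0,0,0,0,0.35],[0,0,0,0,0,0,1],[0,0,0,0,0,0,1],[0,0,0,0,0,0,1],[0,0,0,0,0,0,1]]'
python3 -c "
from h import *
to([.494,.1065,.129])"
```

```text
clock: 9.2
eef_pos: [0.491, 0.1061, 0.1292]
tool_rot: [1.0, 0.026, -0.003, 0.0]
ft_force: [-4.6, -0.2, 0.0]
grip_width: 0.008
t 9.2 pos [0.491  0.1061 0.1292] xaxis deg 3.02 z [-0.006 -0.    -1.   ] f [-4.6 -0.2  0. ] w 0.008 q [ 0.21  0.32 -0.17  1.09  0.    1.73]
shift units [ 0.121 -0.011  0.008]
```

```bash
python3 -c "
import numpy as np
th=np.radians(9.6+np.arange(25)*4.6)
x=-np.diff(np.cos(th))*4.8;z=-np.diff(np.sin(th))*4.8
print(np.c_[x,z].round(2).tolist())"
```

```text
[[0.08, -0.38], [0.11, -0.37], [0.14, -0.36], [0.17, -0.35], [0.19, -0.33], [0.22, -0.32], [0.25, -0.3], [0.27, -0.28], [0.29, -0.25], [0.31, -0.23], [0.33, -0.2], [0.34, -0.18], [0.35, -0.15], [0.37, -0.12], [0.37, -0.09], [0.38, -0.06], [0.38, -0.03], [0.39, 0.0], [0.38, 0.03], [0.38, 0.06], [0.37, 0.09], [0.37, 0.12], [0.35, 0.15], [0.34, 0.18]]
```

```bash
python3 -m inch '[[0.08,0,-0.38,0,0,0,1],[0.11,0,-0.37,0,0,0,1],[0.14,0,-0.36,0,0,0,1],[0.17,0,-0.35,0,0,0,1],[0.19,0,-0.33,0,0,0,1],[0.22,0,-0.32,0,0,0,1],[0.25,0,-0.3,0,0,0,1],[0.27,0,-0.28,0,0,0,1]]'
python3 -c "
from h import *
to(None)
p,d=bot.camera('scene');c=p[150:290,240:380];cv2.imwrite('pics/p4.png',cv2.resize(c,(560,560),interpolation=cv2.INTER_CUBIC))"
```

```text
clock: 10.0
eef_pos: [0.53, 0.1082, 0.1983]
tool_rot: [1.0, 0.026, 0.0, -0.0]
ft_force: [-2.6, 0.1, -2.2]
grip_width: 0.0077
t 10.0 pos [0.53   0.1082 0.1983] xaxis deg 3.01 z [ 0.  0. -1.] f [-2.6  0.1 -2.2] w 0.0077 q [0.2  0.34 0.05 1.28 0.   1.72]
```

View pics/p4.png

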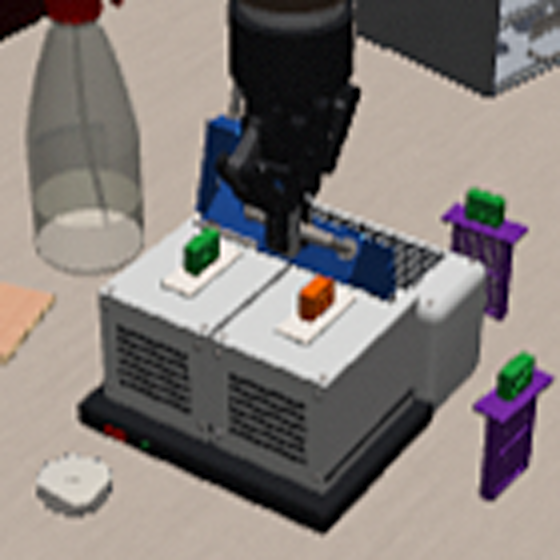

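The flap is rising with the bar in the grip. The orange tab at crop (317,297) is exposed, and the fresh plate's flange looks the same as the used one's. I'll go on.

```bash
python3 -m inch '[[0.29,0,-0.25,0,0,0,1],[0.31,0,-0.23,0,0,0,1],[0.33,0,-0.2,0,0,0,1],[0.34,0,-0.18,0,0,0,1],[0.35,0,-0.15,0,0,0,1],[0.37,0,-0.12,0,0,0,1],[0.37,0,-0.09,0,0,0,1],[0.38,0,-0.06,0,0,0,1]]'
python3 -c "
from h import *
to(None)"
```

```text
clock: 10.85
eef_pos: [0.5982, 0.112, 0.2301]
tool_rot: [1.0, 0.026, 0.0, -0.0]
ft_force: [-1.8, 0.8, 0.1]
grip_width: 0.0076
t 10.85 pos [0.5982 0.112  0.2301] xaxis deg 3.02 z [ 0.     0.001 -1.   ] f [-1.8  0.8  0.1] w 0.0076 q [0.18 0.46 0.32 1.43 0.   1.7 ]
```

```bash
python3 -m inch '[[0.38,0,-0.03,0,0,0,1],[0.39,0,0,0,0,0,1],[0.38,0,0.03,0,0,0,1],[0.38,0,0.06,0,0,0,1],[0.37,0,0.09,0,0,0,1],[0.37,0,0.12,0,0,0,1],[0.35,0,0.15,0,0,0,1],[0.3,0,0.16,0,0,0,1]]'
python3 -c "
from h import *
to(None)
for n in('scene','top'):
    p,d=bot.camera(n);c=p[150:290,240:380];cv2.imwrite('pics/p5%s.png'%n,cv2.resize(c,(560,560),interpolation=cv2.INTER_CUBIC))"
```

```text
clock: 11.65
eef_pos: [0.6662, 0.1158, 0.218]
tool_rot: [1.0, 0.027, -0.004, -0.0]
ft_force: [-38.2, -1.9, 35.0]
grip_width: 0.0076
t 11.65 pos [0.6662 0.1158 0.218 ] xaxis deg 3.04 z [-0.009  0.001 -1.   ] f [-38.2  -1.9  35. ] w 0.0076 q [0.17 0.62 0.56 1.51 0.   1.69]
```

View pics/p5scene.png

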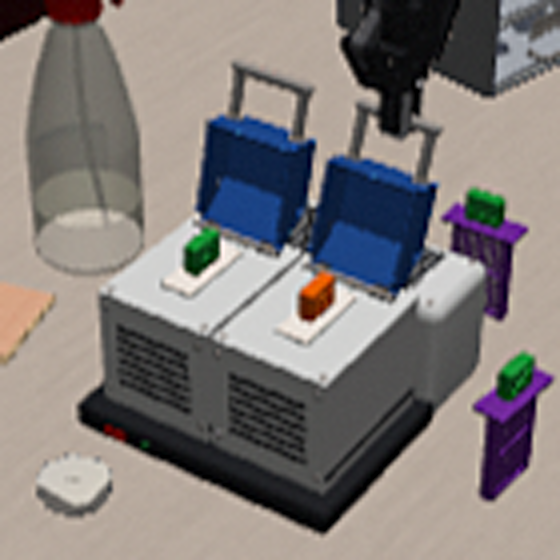

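The flap is laid back to its stop. I'll ease off, release and rise.

```bash
python3 -m inch '[[-0.08,0,-0.12,0,0,0,1],[0,0,0,0,0,0,0.3],[0,0,0,0,0,0,0.3],[0,0,0,0,0,0,0.3],[0,0,-0.3,0,0,0,0.3],[0,0,-0.5,0,0,0,0.3],[0,0,-0.7,0,0,0,0.3],[0,0,-0.7,0,0,0,0.3]]'
python3 - <<'E'
from h import *
to([.568,.1106,.27])
for n in('scene','top'):
    p,d=bot.camera(n);np.save(n+'6.npy',d);cv2.imwrite('pics/p6%s.png'%n,p);c=p[150:290,240:380];cv2.imwrite('pics/p6%sc.png'%n,cv2.resize(c,(560,560),interpolation=cv2.INTER_CUBIC))
    m=cv2.inRange(cv2.cvtColor(p,cv2.COLOR_BGR2HSV),(5,170,90),(18,255,255));b=np.zeros_like(m);b[200:280,270:340]=m[200:280,270:340];v,u=np.nonzero(b);print(n,len(u),u.mean() if len(u) else 0,v.mean() if len(u) else 0)
    if len(u): print(plane(n,[[u.mean(),v.mean()]],.138))
    if len(u): print(plane(n,[[u.mean(),v.mean()]],.144))
E
```

```text
clock: 12.55
eef_pos: [0.6694, 0.1152, 0.2738]
tool_rot: [1.0, 0.026, 0.0, 0.0]
ft_force: [-0.4, -0.4, 0.4]
grip_width: 0.0302
t 12.55 pos [0.6694 0.1152 0.2738] xaxis deg 2.99 z [ 0.001 -0.    -1.   ] f [-0.4 -0.4  0.4] w 0.0302 q [ 0.17  0.63  0.7   1.65 -0.    1.69]
shift units [-4.059 -0.026  0.147]
scene 55 319.27272727272725 222.87272727272727
[[0.56968927 0.11216425 0.138     ]]
[[0.56296735 0.10740095 0.144     ]]
top 0 0 0
```

View pics/p6scenec.png

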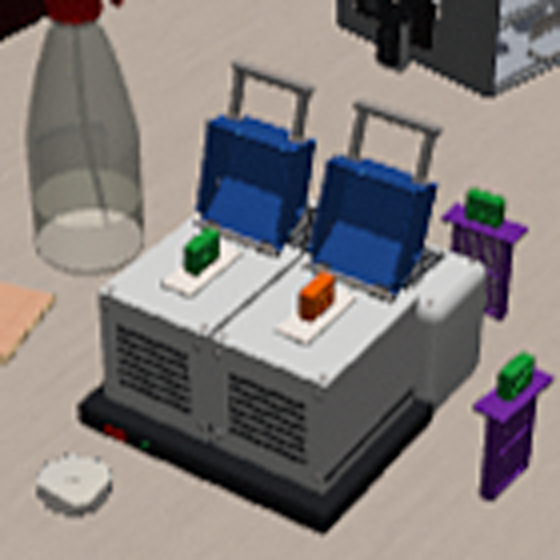

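View pics/p6topc.png

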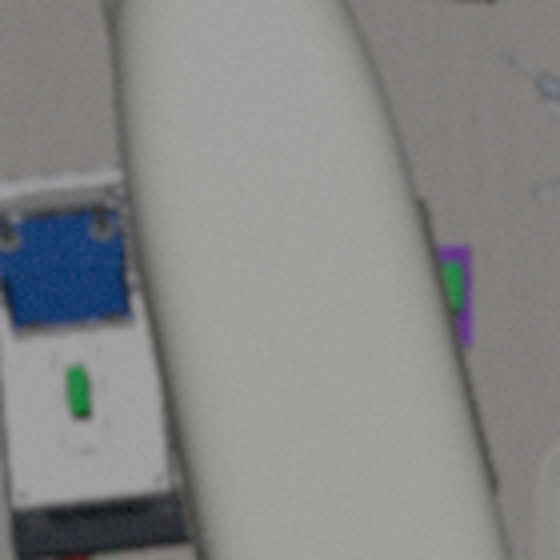

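```bash
python3 -m inch '[[-0.5,0,0,0,0,0,0.2],[-0.7,0,0,0,0,0,0.2],[-0.8,0,0,0,0,0,0.2],[-0.8,0,0,0,0,0,0.2],[-0.7,0,0,0,0,0,0.2],[-0.4,0,0,0,0,0,0.2],[-0.16,0,0,0,0,0,0.2],[0,0,0,0,0,0,0.2]]'
python3 -m inch '[[0,0,0,0,0,-0.045,0.2],[0,0,0,0,0,-0.045,0.2],[0,0,0,0,0,-0.045,0.2],[0,0,0,0,0,-0.045,0.2],[0,0,0,0,0,-0.045,0.2],[0,0,0,0,0,-0.045,0.2],[0,0,0,0,0,-0.045,0.2],[0,0,0,0,0,-0.045,0.2]]'
python3 -m inch '[[0,0,0,0,0,-0.045,0.2],[0,0,0,0,0,-0.045,0.2],[0,0,0,0,0,-0.045,0.2],[0,0,0,0,0,-0.005,0.2],[0,0,0,0,0,0,0.2],[0,0,0,0,0,0,0.2],[0,0,0,0,0,0,0.2],[0,0,0,0,0,0,0.2]]'
python3 - <<'E'
from h import *
to([.5685,.111,.17])
p=cv2.imread('pics/p6scene.png');hs=cv2.cvtColor(p,cv2.COLOR_BGR2HSV)
for nm,lo,hi,bx in(('g',(45,100,40),(80,255,255),(275,200,305,225)),('o',(5,150,60),(18,255,255),(305,210,335,240))):
    m=cv2.inRange(hs,lo,hi)[bx[1]:bx[3],bx[0]:bx[2]];v,u=np.nonzero(m);uv=[u.mean()+bx[0],v.mean()+bx[1]];print(nm,len(u),uv,plane('scene',[uv],.138))
E
```

```text
clock: 13.45
eef_pos: [0.5673, 0.1101, 0.2728]
tool_rot: [1.0, 0.026, 0.0, 0.0]
ft_force: [-0.0, 0.3, -1.1]
grip_width: 0.034
clock: 14.25
eef_pos: [0.5683, 0.1101, 0.2722]
tool_rot: [0.828, 0.56, -0.0, 0.0]
ft_force: [-1.3, 0.4, 0.2]
grip_width: 0.034
clock: 15.05
eef_pos: [0.5675, 0.1102, 0.2728]
tool_rot: [0.689, 0.725, -0.0, 0.0]
ft_force: [-0.3, 0.2, 0.3]
grip_width: 0.0341
t 15.05 pos [0.5675 0.1102 0.2728] xaxis deg 92.96 z [ 0. -0. -1.] f [-0.3  0.2  0.3] w 0.0341 q [ 0.19  0.39  0.32  1.5  -0.    0.14]
shift units [0.032 0.04  4.111]
g 62 [np.float64(290.5), np.float64(211.7258064516129)] [[0.56357589 0.20758004 0.138     ]]
o 69 [np.float64(318.7971014492754), np.float64(223.47826086956522)] [[0.56664704 0.11154796 0.138     ]]
```

```bash
python3 -m inch '[[0.03,0.04,0.4,0,0,0,0.2],[0,0,0.6,0,0,0,0.2],[0,0,0.8,0,0,0,0.2],[0,0,0.8,0,0,0,0.2],[0,0,0.7,0,0,0,0.2],[0,0,0.5,0,0,0,0.2],[0,0,0.2,0,0,0,0.2],[0,0,0,0,0,0,0.2]]'
python3 - <<'E'
from h import *
to([.5685,.111,.128])
p,d=bot.camera('scene');c=p[150:290,240:380];cv2.imwrite('pics/p7.png',cv2.resize(c,(560,560),interpolation=cv2.INTER_CUBIC))
E
```

```text
clock: 15.85
eef_pos: [0.568, 0.1109, 0.172]
tool_rot: [0.688, 0.725, -0.001, -0.0]
ft_force: [0.4, -0.3, 0.2]
grip_width: 0.0341
t 15.85 pos [0.568  0.1109 0.172 ] xaxis deg 93.0 z [-0.002 -0.    -1.   ] f [ 0.4 -0.3  0.2] w 0.0341 q [0.19 0.43 0.11 1.26 0.   0.14]
shift units [0.004 0.023 1.759]
```

View pics/p7.png

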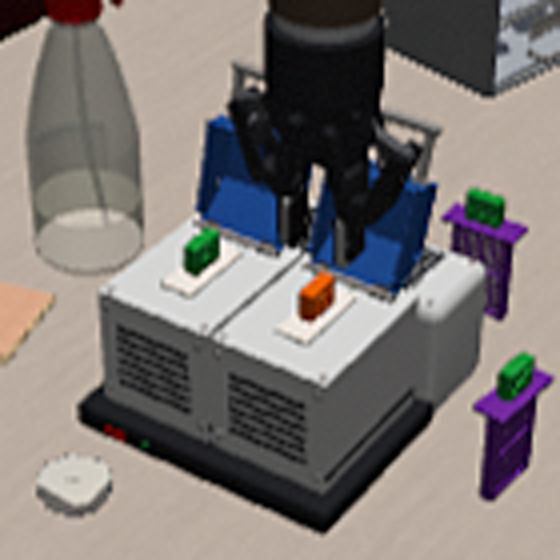

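The fingers (crop (293,235) and (345,250)) straddle the orange tab below them. I'll go down and grip.

```bash
python3 -m inch '[[0,0.02,0.3,0,0,0,0.2],[0,0,0.4,0,0,0,0.2],[0,0,0.4,0,0,0,0.2],[0,0,0.3,0,0,0,0.2],[0,0,0.2,0,0,0,0.2],[0,0,0.13,0,0,0,0.2],[0,0,0,0,0,0,0.2],[0,0,0,0,0,0,0.2]]'
python3 -m inch '[[0,0,0,0,0,0,0.2],[0,0,0,0,0,0,1],[0,0,0,0,0,0,1],[0,0,0,0,0,0,1],[0,0,0,0,0,0,1],[0,0,0,0,0,0,1],[0,0,0,0,0,0,1],[0,0,0,0,0,0,1]]'
python3 -c "
from h import *
to(None)"
```

```text
clock: 16.7
eef_pos: [0.5692, 0.111, 0.1297]
tool_rot: [0.688, 0.725, 0.0, 0.0]
ft_force: [-1.0, -0.1, -0.2]
grip_width: 0.0344
clock: 17.5
eef_pos: [0.5693, 0.1112, 0.1301]
tool_rot: [0.688, 0.725, 0.001, 0.0]
ft_force: [-0.1, 1.2, 3.9]
grip_width: 0.0107
t 17.5 pos [0.5693 0.1112 0.1301] xaxis deg 93.01 z [ 0.001  0.    -1.   ] f [-0.1  1.2  3.9] w 0.0107 q [0.19 0.46 0.05 1.16 0.   0.14]
```

```bash
python3 -m inch '[[0,0,-0.1,0,0,0,1],[0,0,-0.2,0,0,0,1],[0,0,-0.3,0,0,0,1],[0,0,-0.3,0,0,0,1],[0,0,-0.3,0,0,0,1],[0,0,-0.3,0,0,0,1],[0,0,-0.3,0,0,0,1],[0,0,-0.2,0,0,0,1]]'
python3 - <<'E'
from h import *
to(None)
p,d=bot.camera('scene');c=p[150:290,240:380];cv2.imwrite('pics/p8.png',cv2.resize(c,(560,560),interpolation=cv2.INTER_CUBIC))
E
```

```text
clock: 18.3
eef_pos: [0.5693, 0.111, 0.1806]
tool_rot: [0.688, 0.725, 0.0, 0.0]
ft_force: [0.5, 0.2, -1.6]
grip_width: 0.0107
t 18.3 pos [0.5693 0.111  0.1806] xaxis deg 93.0 z [ 0.001  0.    -1.   ] f [ 0.5  0.2 -1.6] w 0.0107 q [ 0.19  0.42  0.13  1.28 -0.    0.14]
```

View pics/p8.png

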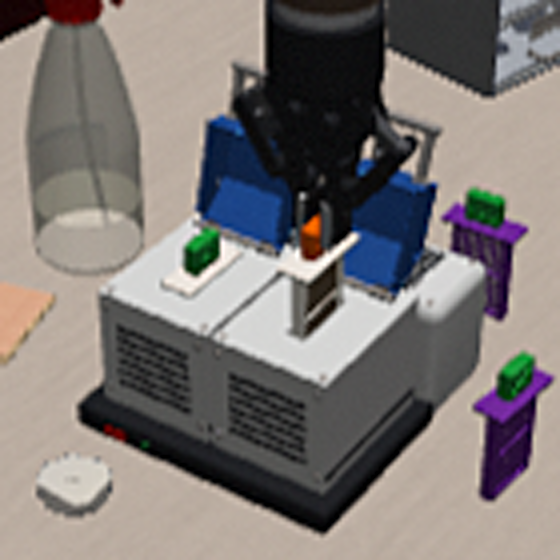

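The plate is coming straight up, upright in the grip (tab at crop (312,237)), with the foot still in the slot.

```bash
python3 -m inch '[[0,0,-0.2,0,0,0,1],[0,0,-0.4,0,0,0,1],[0,0,-0.5,0,0,0,1],[0,0,-0.5,0,0,0,1],[0,0,-0.5,0,0,0,1],[0,0,-0.4,0,0,0,1],[0,0,-0.3,0,0,0,1],[0,0,0,0,0,0,1]]'
python3 - <<'E'
from h import *
to([.456,-.263,.2])
im=cv2.imread('pics/top0.png')
print(plane('top',[[375,259],[534,259],[535,320],[376,319]],.027))
E
```

```text
clock: 19.15
eef_pos: [0.5697, 0.1111, 0.2512]
tool_rot: [0.688, 0.725, 0.001, 0.001]
ft_force: [0.2, 0.1, -1.3]
grip_width: 0.0106
t 19.15 pos [0.5697 0.1111 0.2512] xaxis deg 93.01 z [ 0.003  0.001 -1.   ] f [ 0.2  0.1 -1.3] w 0.0106 q [ 0.19  0.4   0.27  1.45 -0.    0.14]
shift units [-14.706  -5.332   2.028]
[[ 0.5396396  -0.07352076  0.027     ]
 [ 0.51509903 -0.47009492  0.027     ]
 [ 0.36436935 -0.45089394  0.027     ]
 [ 0.39029537 -0.06341926  0.027     ]]
```

```bash
python3 -m inch '[[-0.2,-0.1,0,0,0,0,1],[-0.4,-0.2,0,0,0,0,1],[-0.6,-0.3,0,0,0,0,1],[-0.7,-0.3,0,0,0,0,1],[-0.8,-0.3,0,0,0,0,1],[-0.8,-0.3,0,0,0,0,1],[-0.8,-0.3,0,0,0,0,1],[-0.8,-0.3,0,0,0,0,1]]'
python3 -m inch '[[-0.8,-0.3,0,0,0,0,1],[-0.8,-0.3,0,0,0,0,1],[-0.8,-0.3,0,0,0,0,1],[-0.8,-0.3,0,0,0,0,1],[-0.8,-0.3,0,0,0,0,1],[-0.8,-0.3,0,0,0,0,1],[-0.7,-0.3,0,0,0,0,1],[-0.7,-0.2,0,0,0,0,1]]'
python3 -m inch '[[-0.7,-0.2,0,0,0,0,1],[-0.6,-0.2,0,0,0,0,1],[-0.5,-0.1,0,0,0,0,1],[-0.4,-0.1,0.1,0,0,0,1],[-0.3,0,0.2,0,0,0,1],[-0.2,0,0.2,0,0,0,1],[0,0,0.2,0,0,0,1],[0,0,0,0,0,0,1]]'
python3 - <<'E'
from h import *
to([.4535,-.264,.2])
E
```

```text
clock: 19.95
eef_pos: [0.5217, -0.0211, 0.2492]
tool_rot: [0.689, 0.725, -0.0, -0.0]
ft_force: [0.3, 0.2, -1.4]
grip_width: 0.0105
clock: 20.75
eef_pos: [0.4719, -0.1785, 0.2493]
tool_rot: [0.689, 0.725, -0.0, -0.0]
ft_force: [1.0, 0.3, -2.0]
grip_width: 0.0108
clock: 21.55
eef_pos: [0.462, -0.2444, 0.2307]
tool_rot: [0.688, 0.726, -0.0, -0.001]
ft_force: [-0.1, 0.9, -0.3]
grip_width: 0.0108
t 21.55 pos [ 0.462  -0.2444  0.2307] xaxis deg 93.03 z [-0.002  0.001 -1.   ] f [-0.1  0.9 -0.3] w 0.0108 q [-0.49  0.29  0.07  1.35  0.   -0.54]
shift units [-0.765 -0.378  1.229]
```

```bash
python3 -m inch '[[-0.2,-0.1,0.2,0,0,0,1],[-0.2,-0.1,0.3,0,0,0,1],[-0.2,-0.1,0.3,0,0,0,1],[-0.1,-0.05,0.2,0,0,0,1],[0,0,0.15,0,0,0,1],[0,0,0,0,0,0,1],[0,0,0,0,0,0,1],[0,0,0,0,0,0,1]]'
python3 - <<'E'
from h import *
to([.4535,-.264,.2])
for n in('scene','top'):
    p,d=bot.camera(n);np.save(n+'9.npy',d);cv2.imwrite('pics/p9%s.png'%n,p)
p=cv2.imread('pics/p9scene.png');cv2.imwrite('pics/p9c.png',cv2.resize(p[150:420,240:520],(560,540),interpolation=cv2.INTER_CUBIC))
print(proj('scene',[[.4535,-.264,.11],[.4535,-.264,.218]]))
E
```

```text
clock: 22.35
eef_pos: [0.4549, -0.263, 0.2037]
tool_rot: [0.688, 0.725, 0.0, 0.0]
ft_force: [-0.0, -0.2, -1.1]
grip_width: 0.0108
t 22.35 pos [ 0.4549 -0.263   0.2037] xaxis deg 93.02 z [ 0.001 -0.    -1.   ] f [-0.  -0.2 -1.1] w 0.0108 q [-0.52  0.3   0.02  1.28  0.   -0.58]
shift units [-0.036 -0.059  0.146]
[[425.22509465 318.16196416]
 [433.4562571  282.73235132]]
```

View pics/p9c.png

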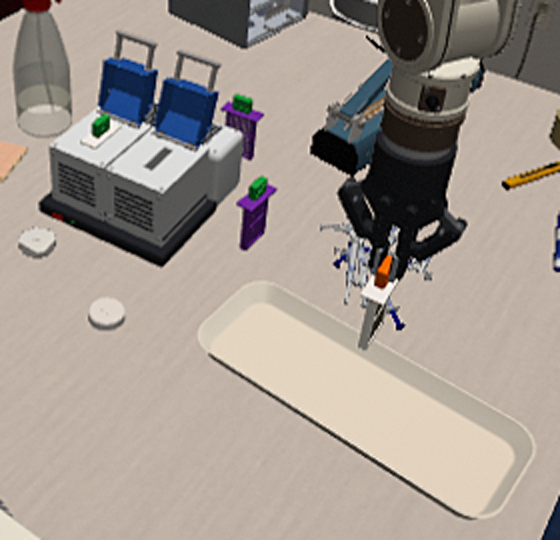

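View pics/p9top.png

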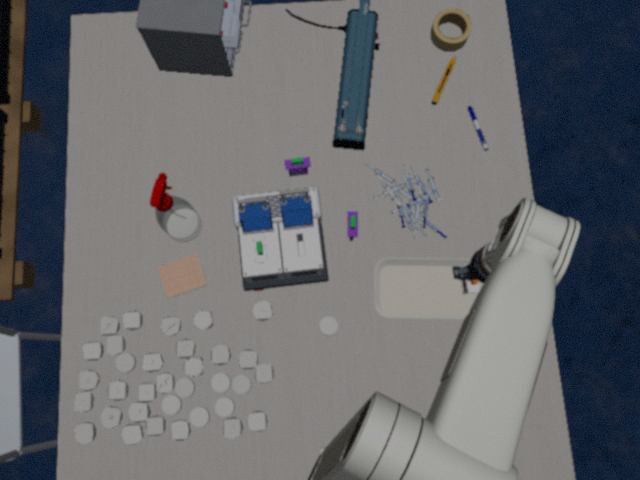

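```bash
python3 -m inch '[[0,0,0,0,0,0,1],[0,0,0,0,0,0,1],[0,0,0,0,0,0,1],[0,0,0,0,0,0,1],[0,0,0,0,0,0,1],[0,0,0,0,0,0,1],[0,0,0,0,0,0,1],[0,0,0,0,0,0,1]]'
python3 - <<'E'
from h import *
to(None)
ux=np.array([.9986,.0523,0])
C=cloud('top',np.load('top9.npy'));s=np.array([.5634,.2065,0])
for n in('top','scene'):
  C=cloud(n,np.load(n+'9.npy'))
  for a in(-50,-26,-22,0,22,26):
    X=s+ux*a/1000;d=np.hypot(C[...,0]-X[0],C[...,1]-X[1]);m=(d<.005)&(C[...,2]>.1);print(n,a,m.sum(),C[m][:,2].round(4)[:8])
def tri(a,b):
    o1,r1=ray('top',[a]);o2,r2=ray('scene',[b]);A=np.c_[r1[0],-r2[0]];x=np.linalg.lstsq(A,o2-o1,rcond=None)[0];return (o1+r1[0]*x[0]+o2+r2[0]*x[1])/2
c=[]
for n,bx in(('top',(245,230,275,260)),('scene',(275,190,305,225))):
    p=cv2.imread(f'pics/p9{n}.png');m=cv2.inRange(cv2.cvtColor(p,cv2.COLOR_BGR2HSV),(45,100,40),(80,255,255))[bx[1]:bx[3],bx[0]:bx[2]];v,u=np.nonzero(m);c.append((u.mean()+bx[0],v.mean()+bx[1]))
print(c,tri(*c),'before z .1484')
p=cv2.imread('pics/p9scene.png');cv2.imwrite('pics/p10.png',cv2.resize(p[150:290,240:380],(560,560),interpolation=cv2.INTER_CUBIC))
E
```

```text
clock: 23.25
eef_pos: [0.4546, -0.263, 0.2033]
tool_rot: [0.688, 0.725, -0.0, -0.0]
ft_force: [0.0, -0.1, -0.4]
grip_width: 0.0106
t 23.25 pos [ 0.4546 -0.263   0.2033] xaxis deg 93.0 z [-0.  0. -1.] f [ 0.  -0.1 -0.4] w 0.0106 q [-0.52  0.3   0.02  1.28 -0.   -0.58]
top -50 15 [0.1203 0.1182 0.122  0.1251 0.1211 0.1205 0.1193 0.1176]
top -26 15 [0.1251 0.1225 0.1287 0.1258 0.1202 0.1232 0.1274 0.129 ]
top -22 12 [0.1283 0.1247 0.1299 0.1257 0.1315 0.1234 0.1251 0.1225]
top 0 16 [0.1517 0.15   0.1518 0.1518 0.1456 0.1483 0.1506 0.1505]
top 22 12 [0.1293 0.1241 0.1269 0.1259 0.1247 0.1211 0.1253 0.1247]
top 26 13 [0.1264 0.1286 0.1244 0.1225 0.1298 0.1293 0.1241 0.1269]
scene -50 7 [0.1204 0.1223 0.121  0.1183 0.1192 0.1216 0.1188]
scene -26 5 [0.1236 0.1237 0.1238 0.1246 0.1249]
scene -22 16 [0.1457 0.1403 0.1405 0.1391 0.1347 0.1342 0.1317 0.1325]
scene 0 11 [0.1477 0.1492 0.1474 0.15   0.1455 0.1467 0.1461 0.1376]
scene 22 5 [0.1266 0.1228 0.1241 0.1233 0.1222]
scene 26 4 [0.1248 0.1228 0.1224 0.1222]
[(np.float64(259.21276595744683), np.float64(247.53191489361703)), (np.float64(290.4), np.float64(211.95384615384614))] [0.56309902 0.20670861 0.13795174] before z .1484
```

View pics/p10.png

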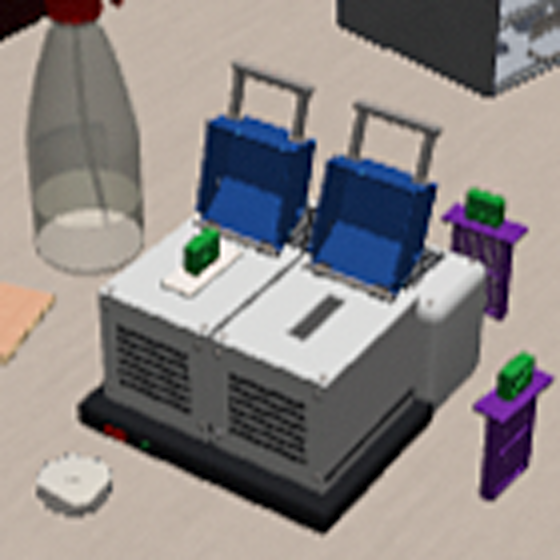

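The fresh plate dropped 10.4 mm and its flange reads about 124–125 mm at both ends, which is level. Both flaps stand open, the old slot is empty, and the bystanders haven't moved. I'm handing in.

```bash
python3 -c "
from workcell import bot
print(bot.job_done())"
```

```text
the job is handed in; nothing more can be done
None
```

The job is done and handed in at about 23 s, well inside the 64 s limit. The used plate is upright and still in the gripper over the tray.

- **Fresh plate:** I pressed the green tab down until it stopped, at about 33 N. The tab dropped 10.4 mm between the two camera views. The flange reads about 124–125 mm above the table at both ends, level on the 120 mm bay top.
- **Old flap:** I gripped the handle and swung it back to its stop. It stayed there after I let go, and the last picture shows both flaps open. The pull peaked at about 52 N on the wrist at the stop, under the 120 N limit.
- **Used plate:** I drew it straight up and carried it over the middle of the tray. By the arm's position, its foot is about 11 cm above the tray floor, or 8.5 cm above the rim.
- **Bystanders:** The spray bottle, labels, cap and tray look unmoved in the last pictures. I compared these by eye, not by measurement.

**Checks that disagreed:** The depth readings on the flange scatter by a few millimetres. The lowest visible point of the used plate sat about 5 pixels below where I predicted its foot. I put that down to seeing the near corner and did not check it further.

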